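# Finish the pinwheel layer of cartons on the little pallet

### The job

The little wooden pallet on the stove cover holds the first two brown, green-banded cartons of a four-carton pinwheel layer. Lay the two loose green-banded cartons flat on the pallet to complete the pinwheel: carried on round from the two that are there, each carton a quarter turn from the last, its end close up against the side of the next, with a square gap left in the middle. Leave the smaller white carton with the red band where it is.

Things in the scene. Friction and masses are not known exactly. Their poses are not given: they have to be found in the camera images.
- pallet: Fixed slatted wooden slab 200 x 200 x 20 mm on the stove cover (top z = 75 mm). Origin: centre of underside; yaw 0: x away from robot, y left. Cartons taped down on it, centres (mm): (-20, -66) lying along x; (-66, 20) along y. Missing ones go at (66, -20) along y and (20, 66) along x, undersides at z = 20: 6 mm between an end and the next one's side, a 92 mm square gap in the middle.
- carton_a: One of the two loose cartons to load. Closed brown carton with a green band round its middle, 120 x 40 x 55 mm high, 0.13 to 0.25 kg, lying on the cover to the robot's right, its length roughly along the robot's left-right. Origin: centre of underside; x along its 120 mm length, z up. Same as the other green-banded cartons.
- carton_b: The other loose carton to load. Closed brown carton with a green band round its middle, 120 x 40 x 55 mm high, 0.13 to 0.25 kg, lying on the cover to the robot's right, its length roughly along the robot's left-right. Origin: centre of underside; x along its 120 mm length, z up. Same as the other green-banded cartons.
- red_carton: Bystander to leave alone: white carton with a red band, 85 long x 50 wide x 55 mm high, standing among the loose green-banded cartons. Origin: centre of its underside; x along its length.

How it is judged:
By the outcome, as a careful person would: the job done as asked, in the order asked, and still so for the second after the job is handed in, with the robot touching nothing.
It also fails if it takes over 51 s, if anything falls off the work surface, if the arm or the gripper's body presses on something with over 40 N, if the wrist force passes 120 N, or if a joint passes its speed limit or range.

### The arm

A 7-joint arm with a two-finger parallel gripper is mounted at the origin on a cart in front of the work surface, level with it; the furniture and walls round the work are solid. World frame = base frame: x ahead of the robot, y to its left, z up, the work surface at z = 0. Lengths are in m, angles in rad, forces in N, time in s.
With the tool pointing down it reaches from about 0.4 to 0.85 m from the base axis. Payload 4.5 kg.
Tool frame: the origin (TCP) lies midway between the tips of the shut fingers; the grasp point (between the pads) lies 19 mm behind it; z points along the fingers, y is the line along which they close (so a half turn about z gives the same grasp; the last joint's range is limited). The gripper opens to 88 mm and grips with 3 to 60 N. Pads are 18 mm wide; open, the fingers measure 123 mm over their backs; the gripper's body (75 mm by 187 mm) begins 45 mm behind the grasp point.
Start: joints at [-1.186, 0.689, -0.195, 1.565, 0.157, 0.902, -0.215], TCP at [0.215, 0.587, 0.239] pointing down, gripper open.
Joint ranges: [-3.01, 3.01], [-0.46, 2.08], [-1.47, 1.51], [0.13, 2.56], [-1, 4.14], [0.04, 2.09], [-2.66, 2.66]. Speed limits (rad/s): [2.57, 2.57, 3.14, 3.14, 3.14, 3.14, 3.14].

### API

Orientations are given as a unit quaternion [x, y, z, w].
In Python, from plant import * gives the robot as it stands.
- The arm moves only by the tool send_rows, never from a script. Its argument "targets" is a list of rows, each a list of 2 entries, a list of its own where there are three numbers: the shift along the tool's x, y, z in units of 0.3 m (1.0 is 0.3 m), then the turn, a rotation vector about the tool's x, y, z in units of pi rad (1.0 is pi rad). A call has 1 to 12 rows; each row is the pose to reach, as a shift and turn from the pose commanded when the call began, along the tool's axes at that moment, turning the shorter way round; what a row does not reach only later rows make up. A row lasts 1/8 s, in which the tool goes at most 62.5 mm and 10.7 degrees, less where a joint would pass 70% of its speed; a pose out of reach is approached as far as the arm can. A call with a number of a shift or a turn outside -1 to 1 is refused whole. A call with a gripper value outside its range is refused whole. "fingers" is the opening, from 0 (shut) to 1 (fully open), set as the call begins (left out, the last holds). The fingers move at their own pace and stop on an object; "newtons" is the grip in N (left out, the last holds). Time passes only in rows, so rows that repeat a pose let the fingers close. It gives the time, the measured TCP pose, the force, the opening and the grip force at its end, in the units of the state.
- get_state(): the state, without advancing time (a new reading comes with each control period).
- snapshot(name): name is "scene" or "top"; returns a dict with "img" (480x640x3 uint8, blue, green, red), "fx", "fy", "cx", "cy" (pixels), "cam_to_world" (4x4, takes a point from camera to world coordinates). Camera axes: x right, y down, z forward; pixel columns grow to the right and rows downward; lengths in m; the calibration is good to about 2 mm. A picture is of the moment at which its call begins. There is no depth.
- finish_job(): hands the job in; it is judged then, once.
The state is a dict: "clock": time; "q": joint angles; "qd": joint speeds; "joint_torque": joint torques, N m; "tool_pos": TCP position; "eef_rot": TCP orientation; "contact_force": force on the tool from outside, world axes, zero at the start; "moment": the same for the moment, N m; "opening": opening from 0.0 (shut) to 1.0 (fully open); "finger_force": force on a finger pad.
Only numpy, scipy, OpenCV 4.12 (cv2) and the standard library are available. Lean on these libraries where they do the work, as an engineer would, in place of code of your own. Each camera call takes 0.05 s, during which the arm holds its last target. There are 200 camera calls.

## Working session

There is one attempt and no reset: what is moved stays moved. The work goes in short steps, Python scripts to look and compute and a tool call to move; the robot and the scene stay as the last step left them, time stands still between calls to the robot, and variables do not carry over. Pictures are saved under pics/ and viewed, at most 10 in all, crops included, and the job is handed in when it is done.

Besides the shell and the picture viewer there is one more tool, called after "Call:" as name([rows], argument=value, ...), one row to a line, values as JSON. send_rows: Moves the arm, as the interface text tells. Its arguments: {"type":"object","properties":{"targets":{"type":"array"},"fingers":{"type":"number"},"newtons":{"type":"number"}},"required":["targets"]}

```bash
mkdir -p pics; python3 - <<'E'
from plant import *
import cv2,pickle
print({k:v for k,v in get_state().items() if k in('clock','tool_pos','eef_rot','opening')})
for n in('scene','top'):
    s=snapshot(n);cv2.imwrite(f'pics/{n}0.png',s['img']);pickle.dump(s,open(f'{n}0.pkl','wb'));print(n,s['fx'],s['cx'],s['cy'],s['cam_to_world'])
E
```

```text
{'clock': 0.0, 'tool_pos': array([0.21461695, 0.58630247, 0.23789105]), 'eef_rot': array([ 1.74478452e-01,  9.84660543e-01, -9.35510946e-04, -1.01983983e-04]), 'opening': 0.9974101187932704}
scene 524.8189127183995 332.66380101296545 238.9996130210586 [[ 0.62800272 -0.60454226  0.49004207  0.15133091]
 [-0.77810355 -0.47731697  0.40831774 -0.39742884]
 [-0.01293993 -0.63772813 -0.77015284  0.75828021]
 [ 0.          0.          0.          1.        ]]
top 607.4165468723816 312.98429731121865 239.58302869636566 [[-0.00344437 -0.99505979  0.09921773  0.45217396]
 [-0.99981139  0.00153033 -0.01936097 -0.01880302]
 [ 0.01911349 -0.0992657  -0.99487738  0.97274003]
 [ 0.          0.          0.          1.        ]]
```

View pics/scene0.png

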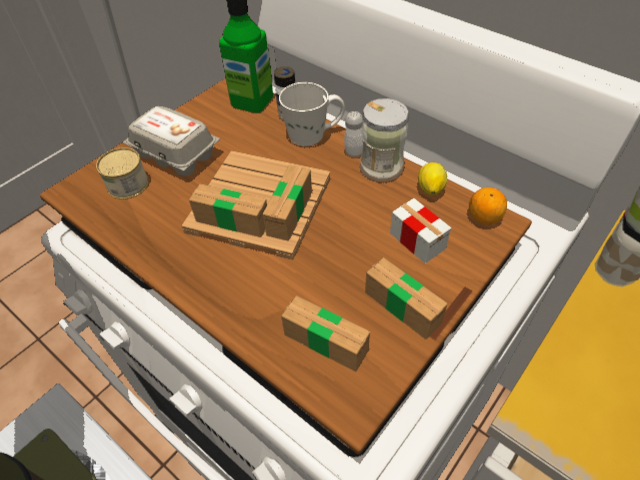

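View pics/top0.png

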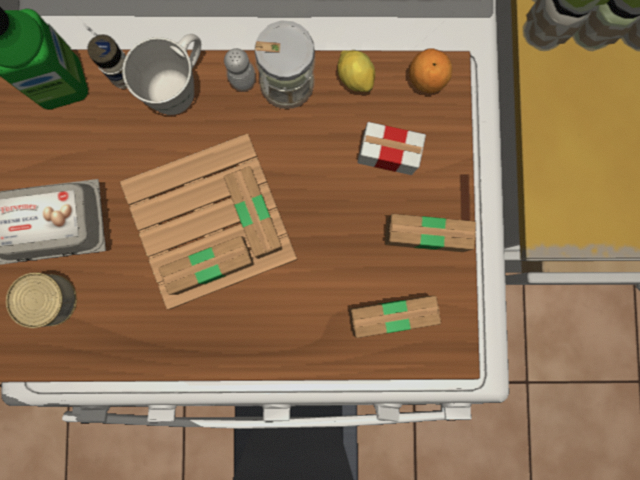

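The two views show the pallet with its two cartons (top view about (210,220), cartons at (205,265) and (253,212)). The loose cartons are at (432,232) and (395,316), the red carton is at (392,147), and a thin strip lies at (465,197). Next I'll enlarge the loose-carton and pallet areas to get exact corners.

```bash
python3 - <<'E'
import cv2,numpy as np
t=cv2.imread('pics/top0.png');s=cv2.imread('pics/scene0.png')
for n,im,pts in(('top',t,[(415,222),(460,240),(375,315),(430,305),(300,300),(440,280),(175,280),(240,190),(160,200),(465,197)]),('scene',s,[(290,320),(350,335),(300,335),(380,275),(430,310),(250,290),(455,310)])):
    h=cv2.cvtColor(im,cv2.COLOR_BGR2HSV)
    for p in pts: print(n,p,h[p[1],p[0]])
a=cv2.resize(t[170:350,330:490],None,fx=3.3,fy=3.3,interpolation=cv2.INTER_CUBIC)
cv2.imwrite('pics/c1.png',a)
a=cv2.resize(s[240:380,270:480],None,fx=3.7,fy=3.7,interpolation=cv2.INTER_CUBIC)
cv2.imwrite('pics/c2.png',a)
E
```

```text
top (415, 222) [ 16 121 167]
top (460, 240) [ 15 122 169]
top (375, 315) [ 15 121 169]
top (430, 305) [ 15 118 177]
top (300, 300) [ 13 146 138]
top (440, 280) [ 13 150 133]
top (175, 280) [ 15 115 151]
top (240, 190) [ 15 117 175]
top (160, 200) [ 14 115 200]
top (465, 197) [ 10 146  84]
scene (290, 320) [ 16 142 163]
scene (350, 335) [ 15 135 208]
scene (300, 335) [ 15 138  94]
scene (380, 275) [ 16 141 212]
scene (430, 310) [ 16 142 214]
scene (250, 290) [ 14 176 172]
scene (455, 310) [ 10 169 110]
```

View pics/c1.png

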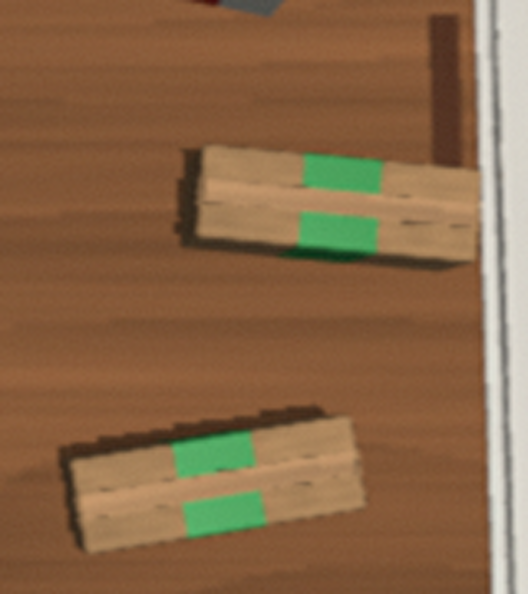

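View pics/c2.png

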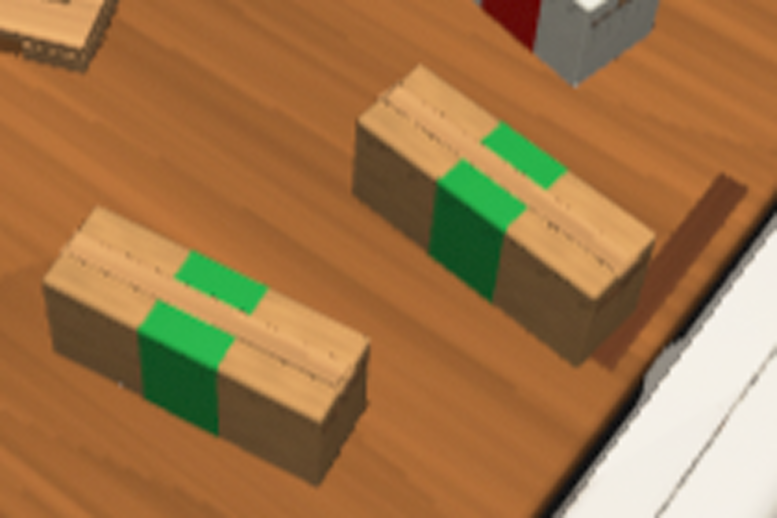

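Now I'll cast the mask contours onto planes, and triangulate heights from the carton top centres and the pallet corners.

```bash
cat > h.py <<'E'
import cv2,numpy as np,pickle
def ray(s,p):
    M=s['cam_to_world'];p=np.atleast_2d(p).astype(float)
    d=np.c_[(p[:,0]-s['cx'])/s['fx'],(p[:,1]-s['cy'])/s['fy'],np.ones(len(p))]@M[:3,:3].T
    return M[:3,3],d
def plane(s,p,z):
    o,d=ray(s,p);return (o+d*((z-o[2])/d[:,2])[:,None])[:,:2]
def tri(s1,p1,s2,p2):
    o1,d1=ray(s1,p1);o2,d2=ray(s2,p2);out=[]
    for a,b in zip(d1,d2):
        t=np.linalg.lstsq(np.c_[a,-b],o2-o1,rcond=None)[0];A=o1+a*t[0];B=o2+b*t[1];out.append([*(A+B)/2,np.linalg.norm(A-B)])
    return np.array(out)
def proj(s,P):
    M=np.linalg.inv(s['cam_to_world']);c=M[:3,:3]@P+M[:3,3];return c[:2]/c[2]*[s['fx'],s['fy']]+[s['cx'],s['cy']]
def rect(s,cnt,z):
    w=plane(s,cnt.reshape(-1,2),z)
    (c,sz,a)=cv2.minAreaRect((w*1000).astype(np.float32))
    if sz[0]<sz[1]: sz=sz[::-1];a+=90
    a=(a+90)%180-90
    return np.round(c,1),np.round(sz,1),round(a,2)
E
python3 - <<'E'
from h import *
T=pickle.load(open('top0.pkl','rb'));S=pickle.load(open('scene0.pkl','rb'))
u1=lambda q:(np.array(q)+.5)/3.3-.5+[330,170]
u2=lambda q:(np.array(q)+.5)/3.7-.5+[270,240]
A1=u1([(205,147),(478,171),(474,262),(198,236)]);A2=u2([(420,66),(655,236),(597,298),(357,121)])
B1=u1([(70,460),(350,418),(366,505),(87,551)]);B2=u2([(98,207),(370,343),(323,421),(43,282)])
for n,a,b in(('A',A1,A2),('B',B1,B2)):
    print(n,(tri(T,a,S,b)*1000).round(1).tolist())
    for s,p in((T,a),(S,b)): print(rect(s,p,.11))
for nm,s,lo,hi in(('top',T,(8,60,120),(22,134,255)),('scene',S,(8,60,180),(22,158,255))):
    h=cv2.cvtColor(s['img'],cv2.COLOR_BGR2HSV)
    m=cv2.inRange(h,lo,hi)|cv2.inRange(h,(50,100,130),(80,255,255))
    m=cv2.morphologyEx(m,cv2.MORPH_CLOSE,np.ones((3,3)));m=cv2.morphologyEx(m,cv2.MORPH_OPEN,np.ones((3,3)))
    cv2.imwrite(f'pics/m_{nm}.png',m)
    for c in cv2.findContours(m,cv2.RETR_EXTERNAL,cv2.CHAIN_APPROX_NONE)[0]:
        if cv2.contourArea(c)>1500:
            x,y,w,hh=cv2.boundingRect(c)
            if y+hh<100: continue
            print(nm,(x,y,w,hh),'z.11',*rect(s,c,.11),'z.075',*rect(s,c,.075), cv2.approxPolyDP(cv2.convexHull(c),4,True).reshape(-1,2).tolist())
E
python3 -c "
import cv2,numpy as np
t=cv2.imread('pics/top0.png');cv2.imwrite('pics/c3.png',cv2.resize(t[125:320,110:310],None,fx=3,fy=3,interpolation=2))
t=cv2.imread('pics/scene0.png');cv2.imwrite('pics/c4.png',cv2.resize(t[145:260,175:340],None,fx=4,fy=4,interpolation=2))"
```

```text
A [[572.0, -146.1, 127.7, 0.7], [561.8, -263.4, 126.0, 0.6], [523.1, -260.5, 127.7, 0.9], [533.8, -142.4, 127.6, 0.8]]
(array([ 549.8, -207.1]), array([120.5,  39.9]), 84.6)
(array([ 558.7, -197.7]), array([122.3,  39.5]), 85.23)
B [[439.4, -87.3, 125.5, 0.8], [456.6, -205.7, 126.3, 0.8], [420.3, -211.5, 127.1, 0.6], [401.3, -93.8, 125.9, 1.5]]
(array([ 429.7, -152.2]), array([122.2,  39.2]), -81.02)
(array([ 436.2, -143. ]), array([122.4,  39.7]), -80.96)
top (0, 394, 234, 86) z.11 [266.8 236.1] [322.6 113.3] 89.49 z.075 [259.3 246.4] [335.7 117.9] 89.49 [[0, 394], [232, 428], [233, 475], [0, 479]]
top (352, 296, 89, 42) z.11 [ 428.8 -152.7] [123.5  40.7] -80.83 z.075 [ 427.8 -158.2] [128.5  42.3] -80.83 [[436, 296], [440, 323], [356, 337], [353, 309]]
top (357, 285, 283, 195) z.11 [ 339.6 -298.5] [404.4 268.5] 89.49 z.075 [ 335.1 -309.8] [420.8 279.4] 89.49 [[639, 290], [639, 479], [359, 479], [358, 426], [506, 285], [631, 285]]
top (5, 272, 57, 57) z.11 [454.3 357.5] [77.5 77. ] 46.02 z.075 [454.3 372.7] [80.7 80.1] 46.02 [[39, 272], [58, 286], [60, 306], [42, 326], [24, 327], [10
[... 477 characters left out ...]
158, 467], [148, 474], [0, 428]]
scene (283, 296, 86, 57) z.11 [ 436.5 -141.6] [124.1  40.8] -80.65 z.075 [ 451.9 -127.7] [130.8  43. ] -80.65 [[286, 307], [298, 296], [368, 333], [354, 352], [283, 316]]
scene (368, 258, 78, 62) z.11 [ 558.9 -196.5] [123.2  40.8] 84.33 z.075 [ 580.9 -185.7] [129.9  43. ] 84.33 [[368, 270], [385, 258], [445, 305], [429, 319]]
scene (0, 212, 204, 268) z.11 [194.5 118.6] [553.3 110.7] 77.31 z.075 [196.8 146.5] [583.2 116.7] 77.31 [[0, 234], [35, 212], [49, 221], [203, 479], [179, 479], [0, 298]]
scene (183, 151, 146, 101) z.11 [555.6 112.8] [214.1 196.1] -68.77 z.075 [577.4 140.4] [225.7 206.7] -68.77 [[230, 151], [328, 171], [292, 251], [183, 225], [194, 190]]
```

View pics/c3.png

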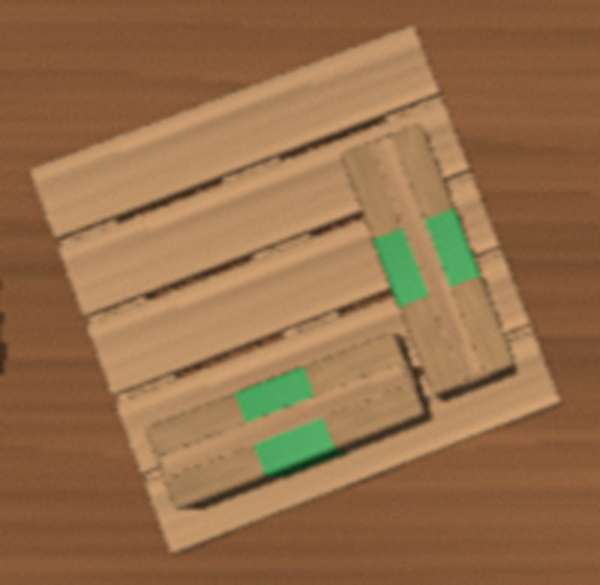

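View pics/c4.png

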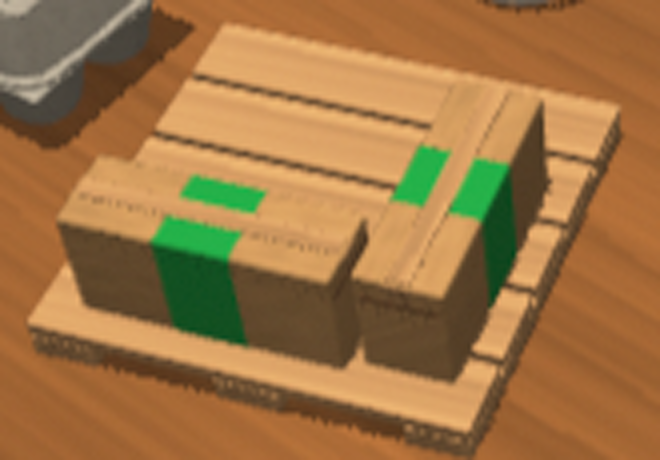

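These crops show the pallet corners (c3: (32,170), (413,27), (560,401), (172,552); c4: (222,24), (620,107), (470,430), (30,325)). The lower carton's end abuts the side of the right one, so pallet x points up the image at about 21° yaw. The loose carton tops triangulate to about 127 mm, which puts the cover near 75 mm, so I'll recompute at that height.

```bash
python3 - <<'E'
from h import *
from plant import get_state
from scipy.spatial.transform import Rotation as R
T=pickle.load(open('top0.pkl','rb'));S=pickle.load(open('scene0.pkl','rb'))
u1=lambda q:(np.array(q)+.5)/3-.5+[110,125]
u2=lambda q:(np.array(q)+.5)/4-.5+[175,145]
D={'pal':([(32,170),(413,27),(560,401),(172,552)],[(222,24),(620,107),(470,430),(30,325)]),
'c_y':([(148,430),(398,337),(428,412),(177,503)],[(100,157),(368,218),(327,283),(58,222)]),
'c_x':([(342,152),(415,123),(517,370),(440,397)],[(455,82),(545,102),(440,298),(353,280)])}
for n,(a,b) in D.items():
    X=tri(T,u1(a),S,u2(b))*1000
    print(n,X.round(1).tolist(),'mean',X.mean(0).round(1))
    for s,p in((T,u1(a)),(S,u2(b))):
        z=.095 if n=='pal' else .15
        print('  plane',*rect(s,p,z))
u1=lambda q:(np.array(q)+.5)/3.3-.5+[330,170]
u2=lambda q:(np.array(q)+.5)/3.7-.5+[270,240]
for n,a,b in(('A',u1([(205,147),(478,171),(474,262),(198,236)]),u2([(420,66),(655,236),(597,298),(357,121)])),('B',u1([(70,460),(350,418),(366,505),(87,551)]),u2([(98,207),(370,343),(323,421),(43,282)]))):
    print(n,tri(T,a,S,b).mean(0)*1000,rect(T,a,.13),rect(S,b,.13))
print(R.from_quat(get_state()['eef_rot']).as_matrix().round(3))
E
```

```text
pal [[624.3, 245.8, 94.4, 3.2], [697.0, 60.8, 93.4, 0.7], [512.3, -11.5, 94.2, 0.6], [440.5, 174.2, 91.3, 0.7]] mean [568.5 117.3  93.3   1.3]
  plane [568.9 116.6] [198.3 198. ] -68.8
  plane [566.5 116.9] [200.  198.7] -68.66
c_y [[495.6, 173.9, 148.0, 1.3], [537.9, 61.3, 149.3, 0.2], [502.8, 48.3, 150.0, 2.7], [462.1, 161.4, 144.7, 3.1]] mean [499.6 111.2 148.    1.8]
  plane [499.9 110.2] [120.4  36.7] -69.47
  plane [497.7 109.7] [119.7  38.7] -68.8
c_x [[622.5, 88.8, 146.9, 3.0], [638.6, 54.6, 142.6, 1.0], [522.4, 7.5, 151.9, 0.7], [510.2, 42.5, 149.0, 1.2]] mean [573.4  48.3 147.6   1.5]
  plane [572.8  47.5] [123.   36.8] 22.14
  plane [571.8  45.8] [118.6  40.8] 22.29
A [ 547.65111255 -203.10874848  127.24665029    0.73292037] (array([ 547.5, -202.8]), array([117.7,  39. ]), 84.6) (array([ 546.2, -203.9]), array([118.6,  38.3]), 85.23)
B [ 429.38533788 -149.58416047  126.19997346    0.91354783] (array([ 430.2, -149.1]), array([119.4,  38.3]), -81.02) (array([ 427.4, -150.9]), array([118.6,  38.5]), -80.96)
[[-0.939  0.344 -0.   ]
 [ 0.344  0.939 -0.002]
 [-0.    -0.002 -1.   ]]
```

```bash
python3 - <<'E'
from h import *
T=pickle.load(open('top0.pkl','rb'));S=pickle.load(open('scene0.pkl','rb'))
a=cv2.resize(T['img'][20:125,85:325],None,fx=2.5,fy=2.5,interpolation=2);b=cv2.resize(S['img'][65:190,265:420],None,fx=2.5,fy=2.5,interpolation=2)
c=np.zeros((a.shape[0]+b.shape[0],600,3),np.uint8);c[:a.shape[0]]=a;c[a.shape[0]:,:b.shape[1]]=b;print(a.shape,b.shape)
cv2.imwrite('pics/c5.png',c)
print(tri(T,[(159,70)],S,[(305,99)]))
E
```

```text
(262, 600, 3) (312, 388, 3)
[[0.76720807 0.17647752 0.16155138 0.00086218]]
```

View pics/c5.png

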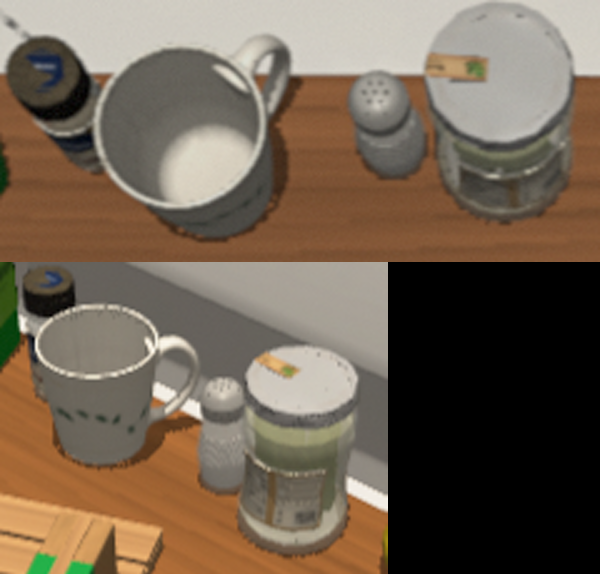

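The mug rim stands at z≈0.162 m with its front at x≈0.72 m, so the gripper body clears it at placing height. I'll grasp 22 mm above each carton's base. Next is a helper for the moves.

```bash
cat > go.py <<'E'
import sys,numpy as np
from plant import get_state
from scipy.spatial.transform import Rotation as R
# usage: go.py x y z closing_yaw_deg [x y z yaw ...]   (m): rows as shift/turn from present pose
s=get_state();p=s['tool_pos'];r=R.from_quat(s['eef_rot']);m=r.as_matrix()
print('t',round(s['clock'],2),'p',p.round(4),'yaw',np.degrees(np.arctan2(m[1,1],m[0,1])).round(2),'open',round(s['opening'],3),'f',round(float(np.max(s['finger_force'])),1),np.round(s['contact_force'],1))
a=np.array(sys.argv[1:],float).reshape(-1,4)
for x,y,z,w in a:
    w=np.radians(w);Y=np.array([np.cos(w),np.sin(w),0]);Z=np.array([0,0,-1.]);X=np.cross(Y,Z)
    t=(r.inv()*R.from_matrix(np.c_[X,Y,Z])).as_rotvec()/np.pi
    print((r.inv().apply(np.array([x,y,z])-p)/.3).round(4).tolist(),t.round(4).tolist(),'yaw%.0f'%np.degrees(w))
E
python3 go.py .35 .34 .24 40 .47 0.06 .24 15 .5475 -.203 .2 -5.1
```

```text
t 0.1 p [0.2146 0.5864 0.238 ] yaw 69.91 open 0.999 f 0.0 [ 0.7  0.4 -0.7]
[-0.706, -0.6163, -0.0055] [-0.0005, 0.0002, 0.1662] yaw40
[-1.4022, -1.3555, -0.0043] [-0.0005, 0.0003, 0.305] yaw15
[-1.946, -2.0898, 0.1303] [-0.0004, 0.0004, 0.4167] yaw-5
```

Call:
send_rows([
  [[-0.7,-0.62,0],[0,0,0.166]],
  [[-0.7,-0.62,0],[0,0,0.166]],
  [[-0.7,-0.62,0],[0,0,0.166]],
  [[-0.7,-0.62,0],[0,0,0.166]],
  [[-0.7,-0.62,0],[0,0,0.166]],
], fingers=1.0)

```text
clock: 0.72
tool_pos: [0.3495, 0.3361, 0.2385]
eef_rot: [0.424, 0.905, -0.001, 0.001]
contact_force: [0.3, 0.1, 0.6]
opening: 1.002
finger_force: 0.0
```

```bash
python3 go.py .47 0.06 .24 15 .5475 -.203 .2 -5.1
```

```text
t 0.72 p [0.3495 0.3361 0.2385] yaw 39.76 open 1.002 f 0.0 [0.3 0.1 0.6]
[-0.9643, -0.2799, -0.0025] [-0.0004, 0.0007, 0.1376] yaw15
[-1.8031, -0.6419, 0.1331] [-0.0002, 0.0008, 0.2492] yaw-5
```

Call:
send_rows([
  [[-0.96,-0.28,0],[0,0,0.138]],
  [[-0.96,-0.28,0],[0,0,0.138]],
  [[-0.96,-0.28,0],[0,0,0.138]],
  [[-0.96,-0.28,0],[0,0,0.138]],
  [[-0.96,-0.28,0],[0,0,0.138]],
  [[-0.96,-0.28,0],[0,0,0.138]],
])

```text
clock: 1.48
tool_pos: [0.4701, 0.0608, 0.2386]
eef_rot: [0.611, 0.792, -0.001, 0.001]
contact_force: [-0.5, 0.1, 0.1]
opening: 1.001
finger_force: 0.0
```

```bash
python3 go.py .5475 -.203 .2 -5.1
```

```text
t 1.48 p [0.4701 0.0608 0.2386] yaw 14.67 open 1.001 f 0.0 [-0.5  0.1  0.1]
[-0.9159, 0.0269, 0.1305] [0.0001, 0.0007, 0.1098] yaw-5
```

Call:
send_rows([
  [[-0.916,0.027,0.13],[0,0,0.11]],
  [[-0.916,0.027,0.13],[0,0,0.11]],
  [[-0.916,0.027,0.13],[0,0,0.11]],
  [[-0.916,0.027,0.13],[0,0,0.11]],
  [[-0.916,0.027,0.13],[0,0,0.11]],
  [[-0.916,0.027,0.13],[0,0,0.11]],
  [[-0.916,0.027,0.13],[0,0,0.11]],
])

```text
clock: 2.35
tool_pos: [0.5486, -0.1944, 0.1995]
eef_rot: [0.734, 0.679, 0.0, -0.001]
contact_force: [0.2, -0.0, -0.3]
opening: 0.995
finger_force: 0.0
```

```bash
python3 go.py .5475 -.203 .097 -5.1
```

```text
t 2.35 p [ 0.5486 -0.1944  0.1995] yaw -4.44 open 0.995 f 0.0 [ 0.2 -0.  -0.3]
[-0.0295, -0.0012, 0.3415] [-0.0003, -0.0007, 0.0037] yaw-5
```

Call:
send_rows([
  [[0,0,0],[0,0,0]],
  [[0,0,0],[0,0,0]],
])

```text
clock: 2.6
tool_pos: [0.5489, -0.196, 0.2]
eef_rot: [0.734, 0.679, 0.0, -0.0]
contact_force: [0.4, -0.6, 1.0]
opening: 0.998
finger_force: 0.0
```

```bash
python3 go.py .5475 -.203 .097 -5.1
```

```text
t 2.6 p [ 0.5489 -0.196   0.2   ] yaw -4.49 open 0.998 f 0.0 [ 0.4 -0.6  1. ]
[-0.024, -0.0027, 0.3432] [0.0, -0.0002, 0.0034] yaw-5
```

Call:
send_rows([
  [[-0.024,-0.003,0.15],[0,0,0.003]],
  [[-0.024,-0.003,0.25],[0,0,0.003]],
  [[-0.024,-0.003,0.343],[0,0,0.003]],
  [[-0.024,-0.003,0.343],[0,0,0.003]],
  [[-0.024,-0.003,0.343],[0,0,0.003]],
])

```text
clock: 3.22
tool_pos: [0.5479, -0.2045, 0.0978]
eef_rot: [0.738, 0.675, 0.0, 0.001]
contact_force: [0.4, -0.9, 0.1]
opening: 1.001
finger_force: 0.0
```

Call:
send_rows([
  [[0,0,0],[0,0,0]],
  [[0,0,0],[0,0,0]],
  [[0,0,0],[0,0,0]],
  [[0,0,0],[0,0,0]],
  [[0,0,0],[0,0,0]],
  [[0,0,0],[0,0,0]],
], fingers=0.2, newtons=20)

```text
clock: 3.98
tool_pos: [0.5472, -0.2046, 0.0968]
eef_rot: [0.738, 0.675, -0.0, -0.0]
contact_force: [0.5, -0.2, 0.7]
opening: 0.451
finger_force: 20.0
```

```bash
python3 go.py .5475 -.203 .217 -5.1
```

```text
t 3.98 p [ 0.5472 -0.2046  0.0968] yaw -5.16 open 0.451 f 20.0 [ 0.5 -0.2  0.7]
[0.0056, 0.0004, -0.4007] [-0.0, -0.0, -0.0003] yaw-5
```

Call:
send_rows([
  [[0,0,-0.1],[0,0,0]],
  [[0,0,-0.25],[0,0,0]],
  [[0,0,-0.4],[0,0,0]],
  [[0,0,-0.47],[0,0,0]],
  [[0,0,-0.47],[0,0,0]],
])

```text
clock: 4.6
tool_pos: [0.548, -0.2049, 0.239]
eef_rot: [0.738, 0.675, 0.001, 0.001]
contact_force: [-0.3, 0.5, -1.0]
opening: 0.455
finger_force: 20.0
```

```bash
python3 go.py .59 -.04 .237 8 .6371 .1223 .237 21.3
```

```text
t 4.6 p [ 0.548  -0.2049  0.239 ] yaw -5.16 open 0.455 f 20.0 [-0.3  0.5 -1. ]
[0.5601, 0.09, 0.0067] [0.0009, 0.0003, -0.0731] yaw8
[1.113, 0.1977, 0.0067] [0.0009, 0.0004, -0.147] yaw21
```

Call:
send_rows([
  [[0.14,0.022,0],[0,0,-0.018]],
  [[0.28,0.045,0],[0,0,-0.036]],
  [[0.42,0.068,0],[0,0,-0.054]],
  [[0.56,0.09,0],[0,0,-0.073]],
  [[0.7,0.115,0],[0,0,-0.095]],
  [[0.84,0.145,0],[0,0,-0.115]],
  [[0.93,0.165,0],[0,0,-0.128]],
  [[0.97,0.17,0],[0,0,-0.135]],
  [[0.97,0.17,0],[0,0,-0.135]],
])

```text
clock: 5.72
tool_pos: [0.6238, 0.0801, 0.2372]
eef_rot: [0.58, 0.815, -0.001, -0.0]
contact_force: [0.1, 0.2, -1.2]
opening: 0.456
finger_force: 20.0
```

```bash
python3 go.py .6371 .1223 .237 21.3
```

```text
t 5.72 p [0.6238 0.0801 0.2372] yaw 19.13 open 0.456 f 20.0 [ 0.1  0.2 -1.2]
[0.1184, 0.0879, 0.0005] [-0.0004, 0.0001, -0.0121] yaw21
```

Call:
send_rows([
  [[0.115,0.088,0],[0,0,-0.012]],
  [[0.115,0.088,0],[0,0,-0.012]],
  [[0.115,0.088,0],[0,0,-0.012]],
  [[0.115,0.088,0],[0,0,-0.012]],
])

```text
clock: 6.22
tool_pos: [0.6377, 0.1192, 0.2378]
eef_rot: [0.566, 0.825, -0.001, 0.0]
contact_force: [0.3, -0.3, -1.8]
opening: 0.453
finger_force: 20.0
```

```bash
python3 go.py .6376 .121 .130 21.3 .6376 .121 .1175 21.3; python3 - <<'E'
from plant import *
import cv2,pickle,numpy as np
s=snapshot('scene');t=snapshot('top')
pickle.dump(s,open('scene1.pkl','wb'));pickle.dump(t,open('top1.pkl','wb'))
a=cv2.resize(s['img'][110:260,170:360],None,fx=2.1,fy=2.1,interpolation=2);b=cv2.resize(t['img'][90:320,100:310],None,fx=1.9,fy=1.9,interpolation=2)
h=max(a.shape[0],b.shape[0]);c=np.zeros((h,a.shape[1]+b.shape[1],3),np.uint8);c[:a.shape[0],:a.shape[1]]=a;c[:b.shape[0],a.shape[1]:]=b;print(c.shape)
cv2.imwrite('pics/d1.png',c)
E
```

```text
t 6.22 p [0.6377 0.1192 0.2378] yaw 21.12 open 0.453 f 20.0 [ 0.3 -0.3 -1.8]
[0.0062, 0.0022, 0.3594] [-0.0003, 0.0005, -0.001] yaw21
[0.0063, 0.0022, 0.4011] [-0.0003, 0.0005, -0.001] yaw21
(437, 798, 3)
```

View pics/d1.png

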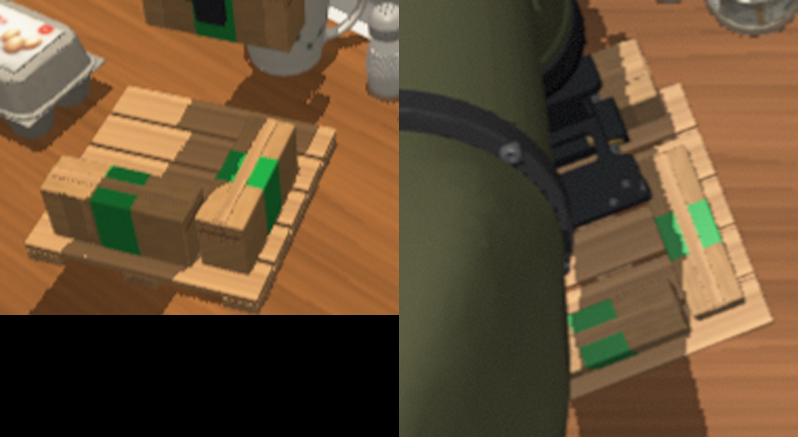

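The view shows the carton held level above its place (left crop, about (225,25)), with no overlap on the neighbouring cartons. Lowering it now.

Call:
send_rows([
  [[0.006,0.002,0.1],[0,0,-0.001]],
  [[0.006,0.002,0.2],[0,0,-0.001]],
  [[0.006,0.002,0.28],[0,0,-0.001]],
  [[0.006,0.002,0.33],[0,0,-0.001]],
  [[0.006,0.002,0.36],[0,0,-0.001]],
  [[0.006,0.002,0.38],[0,0,-0.001]],
  [[0.006,0.002,0.395],[0,0,-0.001]],
  [[0.006,0.002,0.395],[0,0,-0.001]],
])

```text
clock: 7.32
tool_pos: [0.6378, 0.1238, 0.1194]
eef_rot: [0.563, 0.827, 0.0, 0.0]
contact_force: [0.1, 0.7, -1.9]
opening: 0.452
finger_force: 20.0
```

```bash
python3 go.py .6376 .121 .1168 21.3
```

```text
t 7.33 p [0.6378 0.1238 0.1194] yaw 21.48 open 0.452 f 20.0 [ 0.1  0.7 -1.9]
[-0.0084, -0.004, 0.0087] [0.0001, -0.0, 0.001] yaw21
```

Call:
send_rows([
  [[-0.0084,-0.004,0.004],[0,0,0.001]],
  [[-0.0084,-0.004,0.009],[0,0,0.001]],
  [[-0.0084,-0.004,0.01],[0,0,0.001]],
  [[-0.0084,-0.004,0.01],[0,0,0.001]],
])

```text
clock: 7.82
tool_pos: [0.6378, 0.1205, 0.1168]
eef_rot: [0.564, 0.826, -0.0, 0.0]
contact_force: [-1.1, -2.2, 2.7]
opening: 0.45
finger_force: 20.0
```

```bash
python3 go.py .6376 .121 .1168 21.3
```

```text
t 7.83 p [0.6378 0.1205 0.1168] yaw 21.28 open 0.45 f 20.0 [-1.1 -2.2  2.7]
[0.002, -0.0, 0.0001] [0.0001, 0.0002, -0.0001] yaw21
```

Contact made (2.7 N up, against about -1.9 N while carrying). I'll release part-way and lift.

Call:
send_rows([
  [[0,0,0],[0,0,0]],
  [[0,0,0],[0,0,0]],
  [[0,0,0],[0,0,0]],
  [[0,0,0],[0,0,0]],
], fingers=0.75)

```text
clock: 8.32
tool_pos: [0.6375, 0.1211, 0.1162]
eef_rot: [0.564, 0.826, 0.0, -0.0]
contact_force: [-0.5, -0.8, 0.1]
opening: 0.747
finger_force: 0.0
```

Call:
send_rows([
  [[0,0,-0.08],[0,0,0]],
  [[0,0,-0.25],[0,0,0]],
  [[0,0,-0.4],[0,0,0]],
  [[0,0,-0.4],[0,0,0]],
])

```text
clock: 8.82
tool_pos: [0.6401, 0.1215, 0.2405]
eef_rot: [0.564, 0.826, 0.003, 0.003]
contact_force: [-0.1, 0.2, 0.2]
opening: 0.746
finger_force: 0.0
```

```bash
python3 go.py .53 -.02 .237 15 .4294 -.15 .2 9
```

```text
t 8.82 p [0.6401 0.1215 0.2405] yaw 21.29 open 0.746 f 0.0 [-0.1  0.2  0.2]
[-0.3062, -0.5132, 0.0076] [0.0027, 0.0002, 0.0349] yaw15
[-0.5881, -0.984, 0.1272] [0.0027, 0.0, 0.0682] yaw9
```

Call:
send_rows([
  [[-0.12,-0.2,0],[0,0,0.014]],
  [[-0.24,-0.4,0],[0,0,0.028]],
  [[-0.36,-0.6,0],[0,0,0.042]],
  [[-0.48,-0.8,0.05],[0,0,0.056]],
  [[-0.585,-0.98,0.1],[0,0,0.068]],
  [[-0.585,-0.98,0.1],[0,0,0.068]],
  [[-0.585,-0.98,0.1],[0,0,0.068]],
  [[-0.585,-0.98,0.1],[0,0,0.068]],
  [[-0.585,-0.98,0.1],[0,0,0.068]],
  [[-0.585,-0.98,0.1],[0,0,0.068]],
], fingers=1.0)

```text
clock: 10.07
tool_pos: [0.4282, -0.1484, 0.2063]
eef_rot: [0.648, 0.761, 0.0, 0.0]
contact_force: [0.2, -0.8, 0.7]
opening: 0.999
finger_force: 0.0
```

```bash
python3 go.py .4294 -.15 .097 9
```

```text
t 10.07 p [ 0.4282 -0.1484  0.2063] yaw 9.18 open 0.999 f 0.0 [ 0.2 -0.8  0.7]
[-0.0059, 0.0029, 0.3645] [0.0002, -0.0001, 0.001] yaw9
```

Call:
send_rows([
  [[-0.006,0.003,0.15],[0,0,0.001]],
  [[-0.006,0.003,0.27],[0,0,0.001]],
  [[-0.006,0.003,0.364],[0,0,0.001]],
  [[-0.006,0.003,0.364],[0,0,0.001]],
  [[-0.006,0.003,0.364],[0,0,0.001]],
])

```text
clock: 10.7
tool_pos: [0.4292, -0.1509, 0.0978]
eef_rot: [0.65, 0.76, 0.0, 0.0]
contact_force: [-0.6, 0.6, -0.5]
opening: 1.003
finger_force: 0.0
```

Call:
send_rows([
  [[0,0,0],[0,0,0]],
  [[0,0,0],[0,0,0]],
  [[0,0,0],[0,0,0]],
  [[0,0,0],[0,0,0]],
  [[0,0,0],[0,0,0]],
  [[0,0,0],[0,0,0]],
], fingers=0.2, newtons=20)

```text
clock: 11.45
tool_pos: [0.4286, -0.151, 0.0971]
eef_rot: [0.65, 0.76, 0.0, 0.0]
contact_force: [-0.0, 0.8, 1.9]
opening: 0.453
finger_force: 20.0
```

```bash
python3 go.py
```

```text
t 11.45 p [ 0.4286 -0.151   0.0971] yaw 8.88 open 0.453 f 20.0 [-0.   0.8  1.9]
```

Call:
send_rows([
  [[0,0,-0.1],[0,0,0]],
  [[0,0,-0.25],[0,0,0]],
  [[0,0,-0.4],[0,0,0]],
  [[0,0,-0.48],[0,0,0]],
  [[0,0,-0.48],[0,0,0]],
  [[0,0,-0.48],[0,0,0]],
])

```text
clock: 12.2
tool_pos: [0.4277, -0.1507, 0.24]
eef_rot: [0.65, 0.76, -0.0, -0.001]
contact_force: [-0.4, 2.0, -2.0]
opening: 0.452
finger_force: 20.0
```

```bash
python3 go.py .5 0.02 .24 -30 .563 .1858 .24 -68.7;  python3 - <<'E'
from plant import *
import pickle
pickle.dump(snapshot('top'),open('top2.pkl','wb'));pickle.dump(snapshot('scene'),open('scene2.pkl','wb'))
import cv2,numpy as np
s=pickle.load(open('scene2.pkl','rb'))['img'];t=pickle.load(open('top2.pkl','rb'))['img']
a=cv2.resize(s[110:260,170:360],None,fx=2.1,fy=2.1,interpolation=2);b=cv2.resize(t[120:320,100:310],None,fx=1.9,fy=1.9,interpolation=2)
c=np.zeros((b.shape[0],a.shape[1]+b.shape[1],3),np.uint8);c[:a.shape[0],:a.shape[1]]=a;c[:,a.shape[1]:]=b;cv2.imwrite('pics/d2.png',c)
E
```

```text
t 12.2 p [ 0.4277 -0.1507  0.24  ] yaw 8.89 open 0.452 f 20.0 [-0.4  2.  -2. ]
[0.525, 0.3262, -0.0002] [-0.0008, -0.0001, 0.216] yaw-30
[1.0386, 0.6191, -0.0004] [-0.0008, 0.0002, 0.431] yaw-69
```

View pics/d2.png

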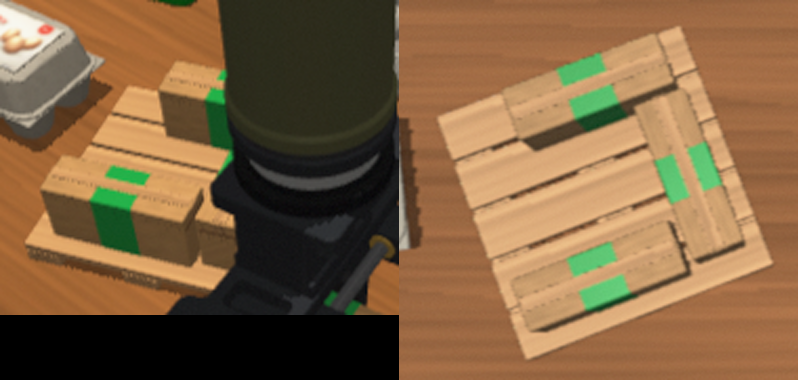

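The top crop shows the first carton seated at the far right corner (about (590,85)) with its side just off the neighbour's end. Carrying the second one over now.

Call:
send_rows([
  [[0.1,0.06,0],[0,0,0.04]],
  [[0.2,0.12,0],[0,0,0.08]],
  [[0.3,0.18,0],[0,0,0.12]],
  [[0.4,0.24,0],[0,0,0.16]],
  [[0.5,0.3,0],[0,0,0.205]],
  [[0.6,0.36,0],[0,0,0.25]],
  [[0.7,0.42,0],[0,0,0.29]],
  [[0.8,0.48,0],[0,0,0.335]],
  [[0.9,0.54,0],[0,0,0.38]],
  [[0.97,0.59,0],[0,0,0.42]],
  [[0.97,0.6,0],[0,0,0.43]],
  [[0.97,0.6,0],[0,0,0.43]],
])

```text
clock: 13.8
tool_pos: [0.5609, 0.1627, 0.2402]
eef_rot: [0.982, 0.186, -0.001, 0.001]
contact_force: [0.9, -0.9, -2.4]
opening: 0.454
finger_force: 20.0
```

```bash
python3 go.py .5615 .1852 .24 -68.7
```

```text
t 13.8 p [0.5609 0.1627 0.2402] yaw -68.51 open 0.454 f 20.0 [ 0.9 -0.9 -2.4]
[0.0294, -0.0689, 0.0004] [0.0004, 0.0008, 0.0011] yaw-69
```

Call:
send_rows([
  [[0.028,-0.068,0],[0,0,0.001]],
  [[0.028,-0.068,0],[0,0,0.001]],
  [[0.028,-0.068,0],[0,0,0.001]],
  [[0.028,-0.068,0],[0,0,0.001]],
  [[0.028,-0.068,0],[0,0,0.001]],
  [[0.028,-0.068,0],[0,0,0.001]],
])

```text
clock: 14.55
tool_pos: [0.5618, 0.1861, 0.2412]
eef_rot: [0.983, 0.185, 0.0, -0.0]
contact_force: [0.1, 0.4, -1.4]
opening: 0.453
finger_force: 20.0
```

```bash
python3 go.py .5615 .1852 .175 -68.7; python3 - <<'E'
from h import *
T=pickle.load(open('top2.pkl','rb'))
h=cv2.cvtColor(T['img'],cv2.COLOR_BGR2HSV)
m=cv2.inRange(h,(50,100,100),(80,255,255))
# centre of each taped/placed carton's bands at top height, in pallet frame (c=568.3,117.0 yaw 21.3)
cs=[c for c in cv2.findContours(m,cv2.RETR_EXTERNAL,cv2.CHAIN_APPROX_NONE)[0] if cv2.contourArea(c)>60]
a=np.radians(21.3);Rm=np.array([[np.cos(a),np.sin(a)],[-np.sin(a),np.cos(a)]])
for c in cs:
    (x,y),sz,an=cv2.minAreaRect(c);w=plane(T,[(x,y)],.15)[0]*1000;print((round(x),round(y)),w.round(1),(Rm@(w-[568.3,117.])).round(1),np.round(sz,1),round(an,1))
E
```

```text
t 14.55 p [0.5618 0.1861 0.2412] yaw -68.72 open 0.453 f 20.0 [ 0.1  0.4 -1.4]
[-0.0021, 0.0024, 0.2205] [-0.0, -0.0, -0.0001] yaw-69
(208, 274) [488.2 107.3] [-78.1  20.1] [11.1 24.3] 68.2
(201, 256) [512.2 116.7] [-52.4  20.1] [10.1 24.2] 69.4
(243, 214) [569.6  60.7] [-19.2 -52.9] [23.5 10.4] 69.4
(261, 207) [579.2  36.5] [-19.1 -78.9] [23.4 10.2] 68.2
(202, 173) [625.6 117.1] [ 53.5 -20.8] [10.9 23.9] 69.4
(196, 156) [649.7 126.3] [ 79.2 -20.9] [ 9.8 23.8] 70.6
(40, 55) [792.9 343.8] [291.6 129.7] [12.  32.8] 32.2
(20, 37) [818.7 373.3] [326.4 147.9] [38.8 57.3] 3.6
```

First carton measures (66.3, -20.8) mm in the pallet frame against (66, -20). Lowering the second.

Call:
send_rows([
  [[-0.002,0.002,0.1],[0,0,0]],
  [[-0.002,0.002,0.2],[0,0,0]],
  [[-0.002,0.002,0.28],[0,0,0]],
  [[-0.002,0.002,0.34],[0,0,0]],
  [[-0.002,0.002,0.37],[0,0,0]],
  [[-0.002,0.002,0.39],[0,0,0]],
  [[-0.002,0.002,0.4],[0,0,0]],
  [[-0.002,0.002,0.4],[0,0,0]],
  [[-0.002,0.002,0.4],[0,0,0]],
])

```text
clock: 15.68
tool_pos: [0.5618, 0.1857, 0.1216]
eef_rot: [0.983, 0.185, 0.0, -0.0]
contact_force: [-1.7, -0.2, -0.9]
opening: 0.451
finger_force: 20.0
```

```bash
python3 go.py .5615 .1852 .117 -68.7
```

```text
t 15.68 p [0.5618 0.1857 0.1216] yaw -68.7 open 0.451 f 20.0 [-1.7 -0.2 -0.9]
[-0.0015, 0.0013, 0.0153] [-0.0, -0.0003, 0.0] yaw-69
```

Call:
send_rows([
  [[-0.0015,0.001,0.005],[0,0,0]],
  [[-0.0015,0.001,0.01],[0,0,0]],
  [[-0.0015,0.001,0.015],[0,0,0]],
  [[-0.0015,0.001,0.015],[0,0,0]],
  [[-0.0015,0.001,0.015],[0,0,0]],
])

```text
clock: 16.3
tool_pos: [0.5611, 0.1852, 0.1172]
eef_rot: [0.983, 0.185, 0.0, -0.0]
contact_force: [-1.6, -0.6, 5.3]
opening: 0.452
finger_force: 20.0
```

```bash
python3 go.py .5615 .1852 .117 -68.7
```

```text
t 16.3 p [0.5611 0.1852 0.1172] yaw -68.7 open 0.452 f 20.0 [-1.6 -0.6  5.3]
[0.0012, 0.0003, 0.0005] [-0.0001, -0.0001, -0.0] yaw-69
```

Call:
send_rows([
  [[0,0,0],[0,0,0]],
  [[0,0,0],[0,0,0]],
  [[0,0,0],[0,0,0]],
  [[0,0,0],[0,0,0]],
], fingers=0.75)

```text
clock: 16.8
tool_pos: [0.5612, 0.1852, 0.1165]
eef_rot: [0.983, 0.185, 0.0, -0.0]
contact_force: [0.1, 0.1, -0.9]
opening: 0.751
finger_force: 0.0
```

Call:
send_rows([
  [[0,0,-0.08],[0,0,0]],
  [[0,0,-0.25],[0,0,0]],
  [[0,0,-0.42],[0,0,0]],
  [[0,0,-0.45],[0,0,0]],
  [[-0.13,0.2,-0.45],[0,0,0]],
  [[-0.26,0.4,-0.45],[0,0,0]],
  [[-0.4,0.6,-0.45],[0,0,0]],
  [[-0.53,0.81,-0.45],[0,0,0]],
  [[-0.53,0.81,-0.45],[0,0,0]],
  [[-0.53,0.81,-0.45],[0,0,0]],
])

```text
clock: 18.05
tool_pos: [0.4996, -0.1029, 0.2511]
eef_rot: [0.983, 0.181, -0.001, 0.001]
contact_force: [0.2, 0.2, -0.1]
opening: 0.751
finger_force: 0.0
```

```bash
python3 - <<'E'
from h import *
from plant import *
T=snapshot('top');cv2.imwrite('pics/e1.png',T['img'])
h=cv2.cvtColor(T['img'],cv2.COLOR_BGR2HSV)
m=cv2.inRange(h,(50,100,100),(80,255,255))
cs=[c for c in cv2.findContours(m,cv2.RETR_EXTERNAL,cv2.CHAIN_APPROX_NONE)[0] if cv2.contourArea(c)>60]
a=np.radians(21.3);Rm=np.array([[np.cos(a),np.sin(a)],[-np.sin(a),np.cos(a)]])
for c in cs:
    (x,y),sz,an=cv2.minAreaRect(c);w=plane(T,[(x,y)],.15)[0]*1000;print((round(x),round(y)),(Rm@(w-[568.3,117.])).round(1),np.round(sz,1),round(an,1))
E
```

```text
(208, 274) [-78.3  20.1] [11.1 24.4] 68.7
(201, 256) [-52.4  20.1] [10.  24.3] 68.2
(142, 222) [20.5 77.9] [23.8 10.1] 69.4
(243, 214) [-19.2 -52.9] [23.6 10.3] 69.8
(160, 215) [20.7 52.2] [23.8 11.4] 69.4
(261, 207) [-19.  -78.9] [23.2 10.2] 68.2
(202, 173) [ 53.4 -20.8] [11.  23.9] 69.4
(195, 156) [ 79.4 -20.8] [ 9.8 23.6] 69.4
(40, 55) [291.7 129.7] [12.2 32.8] 31.6
(20, 37) [326.4 147.9] [38.9 57.3] 3.6
```

View pics/e1.png

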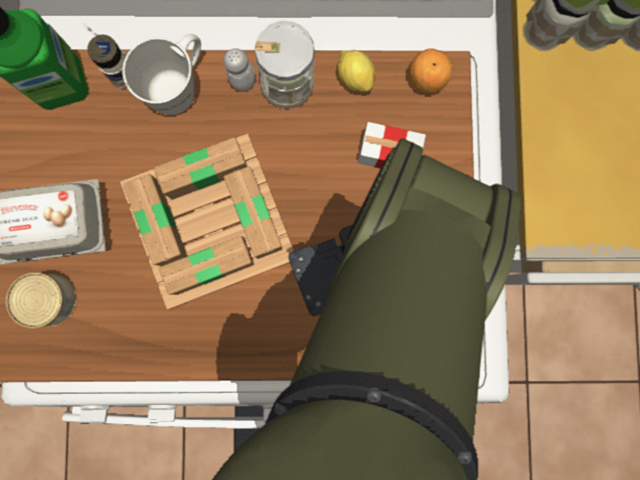

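The picture shows the finished pinwheel (about (205,220)) with a square gap. The second carton measures (20.6, 65) mm against (20, 66), and the red carton is still at (392,147). Handing in.

```bash
python3 -c "
from plant import *
print(finish_job())"
```

```text
the job is handed in; nothing more can be done
None
```

The pinwheel is complete and handed in at about 18 s: both loose cartons lie flat within about 1 mm of their places, and the red carton was left where it stood.

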